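# Lock the red lamp module onto the signal tower

## Task

Take the red lamp module out of the steel tray and fit it on top of the signal tower: let its three lugs into the slots of the tower's socket, press it down against the spring contact and twist it clockwise (seen from above) to the stop, so that it stays locked, upright and untouched when you let go. Feel for the slots gently and never force the module against the tower, because the plastic lugs crack; leave the other two modules and everything else on the bench where they are.

Things in the scene. Friction and masses are not known exactly. Their poses are not given: they have to be found in the camera images.
- red_module: Loose red lamp module, 90 to 140 g: upright cylinder, 69 mm tall, standing in the tray at any yaw. Origin: centre of its underside (spigot nose), z up. Spigot 37.2 mm diameter from 0 to 17 mm, its lowest 4 mm tapering to 31 mm; shoulder at 17 mm; above it black ring (to 22) and red lens with red domed cap (to 69), all 50 mm diameter: grip there. The skirt below the shoulder is only for looks.
- red_lug (a point): Centre of one of the red module's three equal lugs, which stand out of the spigot to 22.8 mm from the axis, 120 degrees apart: this one along the module's +x, 7 mm above its origin. A lug is 5 mm wide and reaches from 5 to 9 mm above the module's origin. White ticks on the cap (top and edge) and on the ring mark the three lugs.
- tower: Signal tower screwed to the bench; its top lamp is missing. Square steel foot 84 mm wide, black housing, and on it the lamp stack (green, amber; 50 mm diameter) with an open socket on top. Origin: centre of the foot's underside; yaw is the foot's. The stack is clamped firmly on the foot at an angle of up to 0.6 rad either way, not measured here: see or feel where its slots are.
- socket_mouth (a point): Centre of the socket's rim, 164 mm above the bench, axes of the tower's foot. Bore 39.2 mm, wall 3.6 mm thick. Three open slots 120 degrees apart, 7 mm wide (a lug enters within 0.05 rad), marked by white ticks on the stack's top ring; one lies along this +x, turned by the unmeasured clamp angle. Off the slots, the lugs stop on the rim with the module's origin 5 mm below this point.
- spring_contact (a point): Top of the brass spring contact in the socket, 6.5 mm below the mouth, 18 mm diameter. The module's nose meets it here with 3 N; the spring reaches 8 N at full depth, 17 mm below the mouth, where the shoulder stops on the rim. Let go unlocked, the module is lifted back to here. More than 60 N between module and tower, all contacts added, cracks the lugs.
- locked_place (a point): Where the module's origin lies when locked: on the axis, 13 mm below the mouth. Pressed deeper than 15 mm below the mouth, the module turns clockwise (from above) under a ridge to a stop 0.62 rad from the slot's middle (from 0.49 rad on it is under the notches); let go there, the spring lifts its lugs 2 mm into the notches and it cannot turn back.
- tray: Fixed stainless steel tray 220 by 370 mm, walls 22 mm high, floor 3 mm thick, in which the three modules stand in a row along its y axis, about 115 mm apart, in any order. Origin: centre of its underside.
- amber_module: Spare amber module, same shape and origin as the red one; stays standing in the tray.
- blue_module: Spare blue module, same shape and origin as the red one; stays standing in the tray.
- pump_can: Steel dispensing can with a dish on top, 104 mm diameter, 190 mm tall, to the right of the tray; origin under its centre. Leave it.
- tape_dispenser: Blue desk tape dispenser 160 by 60 by 102 mm beyond tray and tower; origin under its centre. Leave it.
- screwdriver: Dark-handled screwdriver lying near the tower. Leave it.
- tape_roll: Orange tape roll, 90 mm diameter, 24 mm high; origin under its centre. Leave it.
- tripod_handle: Black moulded T-shaped handle, 130 mm long and 27 mm high, lying left of the tower. Leave it.
Mind the look-alikes: they are no part of the job. Of the things that look like the red_module, the largest one is meant.

How it is judged:
By the outcome, as a careful person would: the job done as asked, in the order asked, and still so for the second after the job is handed in, with the robot touching nothing.
It also fails if it takes over 67 s, if anything falls off the work surface, if the arm or the gripper's body presses on something with over 40 N, if the wrist force passes 120 N, or if a joint passes its speed limit or range.

## Robot

A 7-joint arm with a two-finger parallel gripper is mounted at the origin on the work surface. World frame = base frame: x ahead of the robot, y to its left, z up, the work surface at z = 0. Lengths are in m, angles in rad, forces in N, time in s.
With the tool pointing down it reaches from about 0.425 to 1.025 m from the base axis. Payload 3.6 kg.
Tool frame: the origin (TCP) lies at the very end of the fingers, on their centre line; the grasp point (between the pads) lies 19 mm behind it (robot.pinch_z is the distance from the TCP to the grasp point, in m); z points along the fingers, y is the direction in which the jaws open and shut (so a half turn about z gives the same grasp; the last joint's range is limited). The gripper opens to 85 mm and grips with 20 to 120 N. Pads are 22 mm wide; open, the fingers measure 114 mm over their backs; the gripper's body (76 mm by 85 mm) begins 54 mm behind the grasp point. The pads swing forward as they close: fully open they stand 13 mm farther back than shut.
Start: joints at [-1.194, 0.591, 0.048, 1.609, -0.033, 0.943, -0.034], TCP at [0.328, 0.646, 0.231] pointing down, gripper open.
Joint ranges: [-2.69, 2.69], [-0.47, 2.24], [-1.27, 1.36], [0.19, 2.51], [-1.53, 4.68], [0.08, 2.07], [-3.09, 3.09]. Speed limits (rad/s): [2.57, 2.57, 3.14, 3.14, 3.14, 3.14, 3.14].

## Interface

Orientations are given as a unit quaternion [x, y, z, w].
In Python, from rig import status, capture, robot gives the robot as it stands.
- The arm moves only by the tool arm_command, never from a script. Its argument "plan" is text: rows parted by semicolons, each of 5 numbers parted by spaces: the shift along the tool's x, y, z in cm, then the turn about the tool's z in rad, then the finger opening in cm, from 0 to 8.54. In form: tx ty tz roll hand; .... A call has 1 to 8 rows; each row is the pose to reach, as a shift and turn from the pose commanded when the call began, along the tool's axes at that moment; what a row does not reach only later rows make up. A row lasts 1/12 s, in which the tool goes at most 41.7 mm and 7.16 degrees, less where a joint would pass 70% of its speed; a pose out of reach is approached as far as the arm can. A call with a gripper value outside its range is refused whole. The fingers move at their own pace and stop on an object; the grip force is fixed at half the most. Time passes only in rows, so rows that repeat a pose let the fingers close. It gives the time, the measured TCP pose, the force and the opening at its end, in the units of the state.
- status.read_state(): the state, without advancing time (a new reading comes with each control period).
- capture(name): name is "side" or "top" or "wrist"; returns a dict with "image" (420x560x3 uint8, red, green, blue), "camera_matrix" (3x3 intrinsics, pixels), "k1" (the pictures are not rectified: a ray, as slopes to the right and down, at radius r is drawn at 1 + k1 r^2 times it, then the intrinsics apply), "rvec" (rotation vector, rad) and "tvec" (3), from world to camera coordinates, as OpenCV has them; the wrist camera has in their place "T_tool_cam" (4x4, takes a point from camera to tool coordinates, whose origin is the TCP and whose axes are the flange's). Camera axes: x right, y down, z forward; pixel columns grow to the right and rows downward; lengths in m; the calibration is good to about 2 mm. A picture is of the moment at which its call begins: read the wrist's pose just before it. There is no depth.
- robot.hand_in(): hands the job in, once; it reports no verdict.
The state is a dict: "t": time; "joint_positions": joint angles; "joint_velocities": joint speeds; "effort": joint torques, N m; "tool_pos": TCP position; "orientation": TCP orientation; "contact_force": force on the tool from outside, world axes, zero at the start; "torque": the same for the moment, N m; "gripper_width": opening from 0.0 (shut) to 1.0 (fully open).
Only numpy, scipy, OpenCV 4.12 (cv2) and the standard library are available. Lean on these libraries where they do the work, as an engineer would, in place of code of your own. Each camera call takes 0.05 s, during which the arm holds its last target.

## Working session

There is one attempt and no reset: what is moved stays moved. The work goes in short steps, Python scripts to look and compute and a tool call to move; the robot and the scene stay as the last step left them, time stands still between calls to the robot, and variables do not carry over. Pictures are saved under pics/ and viewed, and the job is handed in when it is done.

Besides the shell and the picture viewer there is one more tool, called after ">>>" as name(argument=value, ...), one argument or row to a line, values as JSON. arm_command: Moves the arm, as the interface text tells. Its arguments: {"type":"object","properties":{"plan":{"type":"string"}},"required":["plan"]}

```bash
ls; mkdir -p pics
cat > h.py <<'E'
import cv2,numpy as np
from rig import status,capture,robot
from scipy.spatial.transform import Rotation as R
def cap(n,f):
    s=status.read_state(); c=capture(n); cv2.imwrite('pics/'+f+'.png',c['image'][:,:,::-1])
    np.savez('pics/'+f+'.npz',**{k:np.array(v) for k,v in c.items()},tp=s['tool_pos'],to=s['orientation'])
    return s,c
def load(f): return dict(np.load('pics/'+f+'.npz'))
def pose(c):
    if 'rvec' in c:
        Rm=cv2.Rodrigues(np.array(c['rvec'],float))[0]; t=np.array(c['tvec'],float).ravel()
        return Rm,t
    T=np.eye(4);T[:3,:3]=R.from_quat(c['to']).as_matrix();T[:3,3]=c['tp']
    M=np.linalg.inv(T@c['T_tool_cam']); return M[:3,:3],M[:3,3]
def ray(c,u,v):
    K=c['camera_matrix'];d=np.array([(u-K[0,2])/K[0,0],(v-K[1,2])/K[1,1]]);k=float(c['k1']);p=d.copy()
    for _ in range(30): p=d/(1+k*(p@p))
    Rm,t=pose(c); return -Rm.T@t, Rm.T@np.array([p[0],p[1],1])
def at(c,u,v,z):
    o,d=ray(c,u,v); return o+d*(z-o[2])/d[2]
def proj(c,P):
    Rm,t=pose(c);q=Rm@np.array(P)+t;p=q[:2]/q[2];p=p*(1+float(c['k1'])*(p@p));K=c['camera_matrix'];return p[0]*K[0,0]+K[0,2],p[1]*K[1,1]+K[1,2]
def crop(f,x0,y0,x1,y1,s,out):
    i=cv2.imread('pics/'+f+'.png')[y0:y1,x0:x1];cv2.imwrite('pics/'+out+'.png',cv2.resize(i,None,fx=s,fy=s,interpolation=cv2.INTER_CUBIC))
E
python3 - <<'E'
from h import *
for n in ['top','side','wrist']:
    s,c=cap(n,n+'0')
print(s,robot.pinch_z)
for n in ['top','side','wrist']:
    c=load(n+'0');print(n,c['camera_matrix'],c['k1'],ray(c,280,210))
E
```

```text
pics
{'t': 0.1, 'joint_positions': array([-1.19449285,  0.59205073,  0.04833347,  1.60966776, -0.0332741 ,
        0.94267538, -0.03370635]), 'joint_velocities': array([ 0.00081171, -0.00126909, -0.00100272, -0.00431025, -0.00091971,
        0.00115403,  0.00011164]), 'effort': array([ 4.83380602e-03, -5.50003445e+01,  1.55312296e+00, -1.98824805e+01,
        9.68815206e-03,  3.82081111e-03,  1.00156606e-05]), 'tool_pos': array([0.32790069, 0.64580087, 0.23024899]), 'orientation': array([ 2.32715368e-01,  9.72544375e-01, -9.85713210e-04, -1.58368833e-04]), 'contact_force': array([ 0.16901753,  0.30815085, -0.06938663]), 'torque': array([ 0.01829592, -0.0701485 , -0.03989622]), 'gripper_width': 1.0007952073553052} 0.0187
top [[385.22983625   0.         272.40042964]
 [  0.         385.22983625 206.08547795]
 [  0.           0.           1.        ]] -0.02413465207512422 (array([ 0.46143886, -0.06049915,  1.22984224]), array([ 0.05957413, -0.01198659, -0.99839856]))
side [[445.40662086   0.         275.47103908]
 [  0.         445.40662086 210.67596834]
 [  0.           0.           1.        ]] -0.10653132120264625 (array([-0.00278506, -0.83974608,  1.05885617]), array([ 0.41189958,  0.5940164 , -0.6910781 ]))
wrist [[374.8498573    0.         285.92437399]
 [  0.         374.8498573  206.28642268]
 [  0.           0.           1.        ]] -0.07334922821033478 (array([0.26350709, 0.67806666, 0.37306475]), array([ 0.25229463, -0.14746378, -0.95653009]))
```

View pics/top0.png

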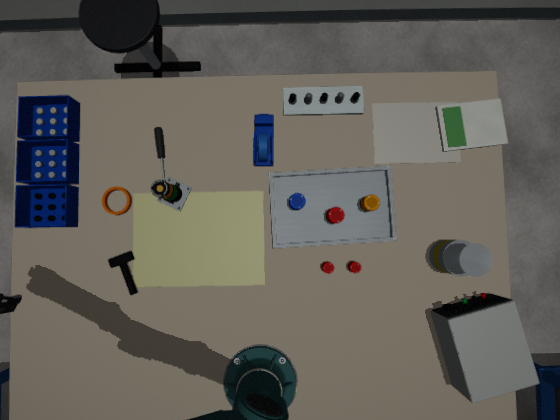

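View pics/side0.png

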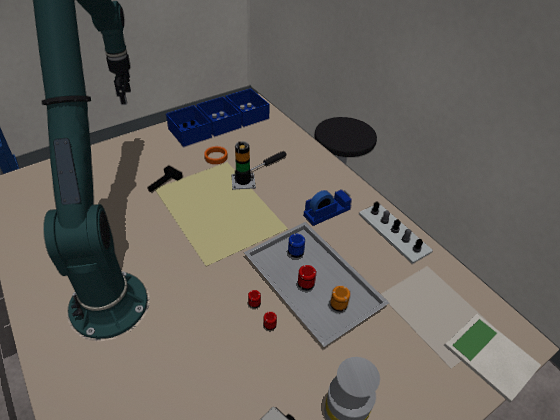

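View pics/wrist0.png

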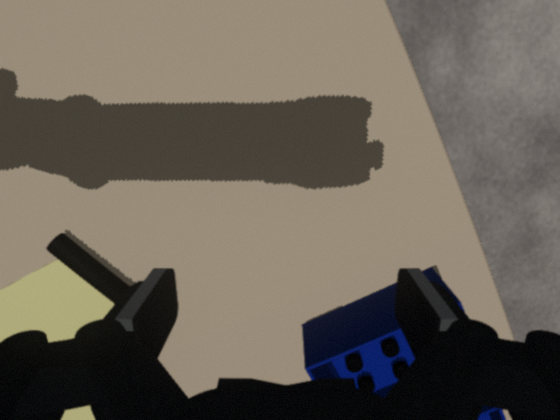

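The picture has three candidates for the red module: the red cylinder in the tray at top (335,215), and two small red caps in front of the tray at (327,267) and (354,267). The one in the tray is the largest. I'll check it in a close crop and measure.

Run:
```python
from h import *
crop('top0',265,165,401,280,5,'c1');crop('top0',140,120,210,215,6,'c2')
c=load('top0')
for n,u,v,z in [('red',335,214.5,.072),('blue',297,201,.072),('amb',371,202,.072),('cap1',327,267,.02),('cap2',354,267,.02)]: print(n,at(c,u,v,z))
i=c['image'].astype(int)
m=(i[...,0]>120)&(i[...,1]<60)&(i[...,2]<60)
n,l,st,ce=cv2.connectedComponentsWithStats(m.astype(np.uint8))
for k in range(1,n):
  if st[k,4]>20: print(st[k],ce[k])
```

```text
red [ 0.51376148 -0.23942076  0.072     ]
blue [ 0.55670287 -0.12618205  0.072     ]
amb [ 0.54932759 -0.3490411   0.072     ]
cap1 [ 0.35304163 -0.21772802  0.02      ]
cap2 [ 0.3514063  -0.30177045  0.02      ]
[329 208  15  14  66] [336.25757576 214.43939394]
[324 263   7  10  23] [326.30434783 267.69565217]
[351 263   7  10  22] [353.36363636 267.36363636]
```

View pics/c1.png

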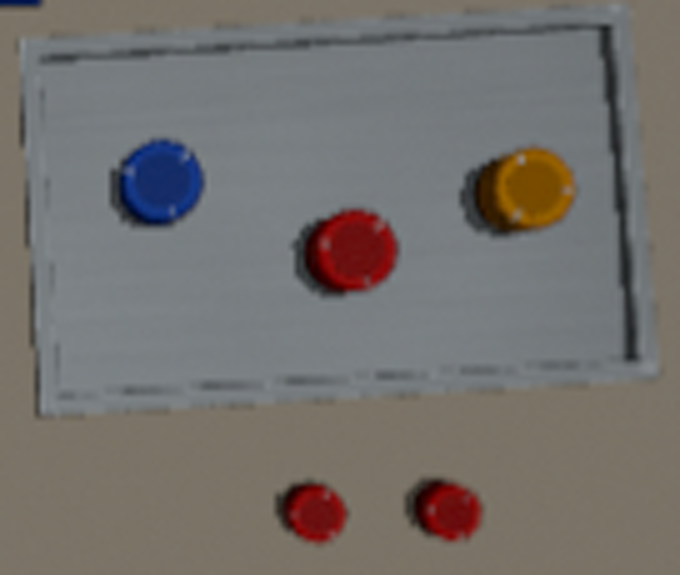

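View pics/c2.png

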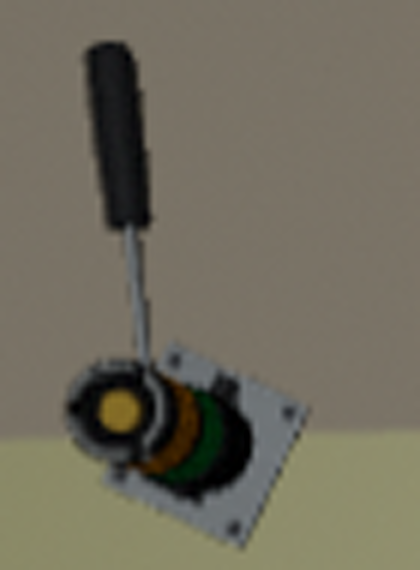

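Run:
```python
from h import *
c=load('top0')
print('tower',at(c,160,188,.164), 'red',at(c,335.4,215,.072))
# foot corners from crop c2
fc=[at(c,140+u/6,120+v/6,.006) for u,v in [(172,345),(308,408),(240,548),(105,480)]]
print(np.mean(fc,0)); print([np.linalg.norm(fc[i]-fc[i-1]) for i in range(4)],[np.arctan2(*(fc[i]-fc[i-1])[[1,0]]) for i in range(4)])
w=load('wrist0');print(R.from_quat(w['to']).as_matrix().round(3)); print(w['T_tool_cam'].round(4))
# tray ticks
for u,v in [(380,226),(326,243),(368,282)]:
    p=at(c,265+u/5,165+v/5,.070)-at(c,335.4,215,.070);print('tick',np.linalg.norm(p),np.arctan2(p[1],p[0]))
```

```text
tower [0.59313432 0.26082931 0.164     ] red [ 0.51223433 -0.24057748  0.072     ]
[0.59178975 0.26211104 0.006     ]
[np.float64(0.08038987925583135), np.float64(0.0812185075266877), np.float64(0.08275235653947408), np.float64(0.08164031197002046)] [np.float64(-0.46356978390093445), np.float64(-2.0226626219607695), np.float64(2.6830399558682405), np.float64(1.089943563198906)]
[[-0.892  0.453 -0.001]
 [ 0.453  0.892 -0.002]
 [-0.    -0.002 -1.   ]]
[[ 1.400e-03 -9.594e-01 -2.820e-01  7.200e-02]
 [ 1.000e+00  1.300e-03  4.000e-04 -7.000e-04]
 [-0.000e+00 -2.820e-01  9.594e-01 -1.428e-01]
 [ 0.000e+00  0.000e+00  0.000e+00  1.000e+00]]
tick 0.022351815991307762 -0.8857169287031825
tick 0.01617392188959779 1.2873423532413353
tick 0.02144466399366043 -2.70631367964484
```

>>> arm_command(
  plan="-4 -2.2 -4 0 8.5;-8 -4.4 -4 0 8.5;-12 -6.5 -4 0 8.5;-15 -8.1 -4 0 8.5;-18 -9.8 -4 0 8.5;-21 -11.4 -4 0 8.5;-24 -13 -4 0 8.5;-27 -14.6 -4 0 8.5",
)

```text
t: 0.82
tool_pos: [0.5039, 0.3915, 0.2712]
orientation: [0.233, 0.972, -0.0, 0.0]
contact_force: [0.2, 0.4, 0.7]
gripper_width: 0.994
```

>>> arm_command(
  plan="-4 -2.2 0 0 8.5;-8 -4.4 0 0 8.5;-11 -6 0 0 8.5;-13 -7 0 0 8.5;-14.1 -7.7 0 0 8.5;-14.1 -7.7 0 0 8.5;-14.1 -7.7 0 0 8.5",
)

```text
t: 1.4
tool_pos: [0.5929, 0.2625, 0.271]
orientation: [0.233, 0.973, 0.0, -0.001]
contact_force: [-0.3, 1.4, 0.2]
gripper_width: 0.994
```

Run:
```python
from h import *
s,c=cap('wrist','w1');print(s)
w=load('w1');print(proj(w,[.593,.261,.164]))
u,v=map(int,proj(w,[.593,.261,.164]))
crop('w1',max(0,u-80),max(0,v-80),u+80,v+80,4,'w1c');print(u-80,v-80)
```

```text
{'t': 1.4, 'joint_positions': array([-0.55782689,  0.45459134,  0.1019429 ,  1.75577042, -0.0573437 ,
        0.93482062,  0.66912918]), 'joint_velocities': array([-0.03522275, -0.00167182, -0.04327429,  0.0021588 , -0.00703276,
       -0.00061103, -0.00128317]), 'effort': array([ 2.20802844e+00, -4.71997726e+01,  3.15508179e+00, -1.97269839e+01,
        1.71848168e-01, -3.07606635e-03,  1.58365373e-02]), 'tool_pos': array([0.59293107, 0.26253608, 0.27099449]), 'orientation': array([ 2.32652976e-01,  9.72559481e-01,  3.01307675e-04, -7.46629611e-04]), 'contact_force': array([-0.32560569,  1.42110986,  0.1598124 ]), 'torque': array([0.05567788, 0.01970836, 0.04655788]), 'gripper_width': 0.9935949033938052}
(np.float64(284.76074006925097), np.float64(205.5778282049944))
204 125
```

View pics/w1c.png

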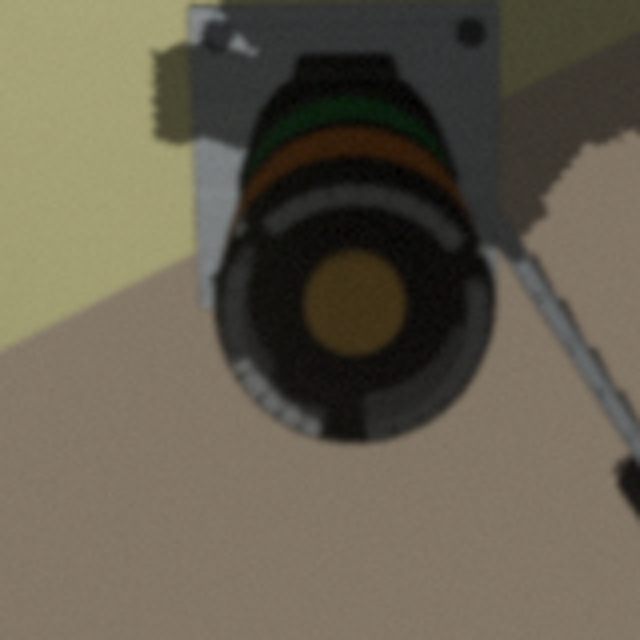

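View pics/w1.png

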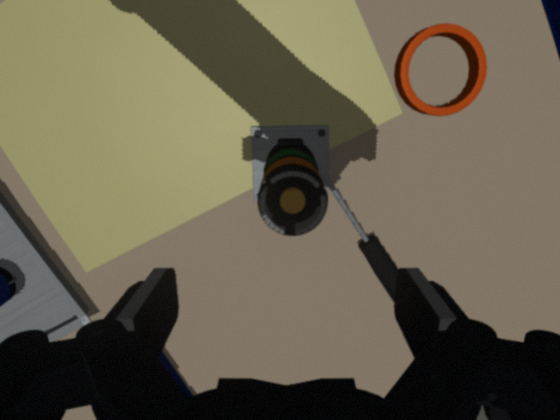

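Run:
```python
from h import *
i=cv2.imread('pics/w1.png')[155:245,248:338].astype(float)
i=np.clip((i/255)**.5*330,0,255).astype(np.uint8)
cv2.imwrite('pics/w1d.png',cv2.resize(i,(720,720),interpolation=cv2.INTER_CUBIC)[:600])
```

```text
(no output)
```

View pics/w1d.png

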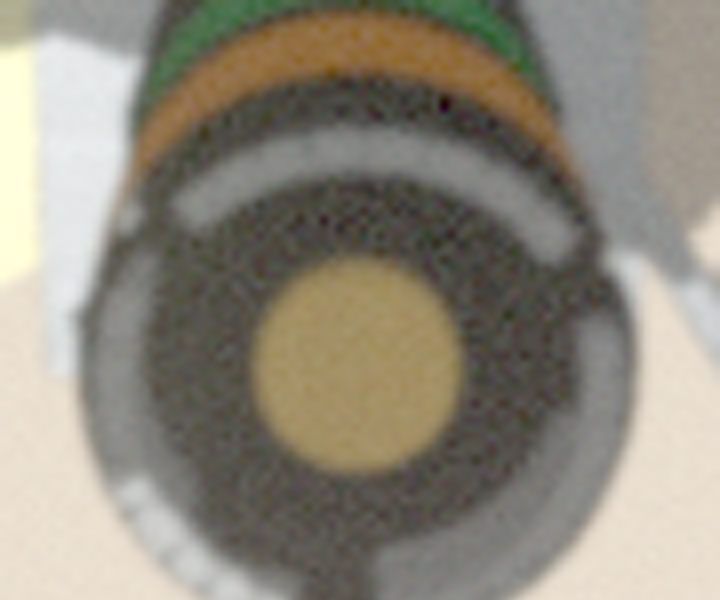

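>>> arm_command(
  plan="-3.5 0 2.7 0 8.5;-7 0 5.5 0 8.5;-7 0 5.5 0 8.5;-7 0 5.5 0 8.5",
)

```text
t: 1.78
tool_pos: [0.6552, 0.2303, 0.2135]
orientation: [0.233, 0.973, -0.001, -0.002]
contact_force: [-0.6, 0.5, -0.5]
gripper_width: 0.992
```

Run:
```python
from h import *
s,c=cap('wrist','w2');print(s['tool_pos'],s['t'])
w=load('w2')
u,v=map(int,proj(w,[.593,.261,.164]));print(u,v)
i=cv2.imread('pics/w2.png')
x0,y0=u-60,max(0,v-60);print(x0,y0)
i=i[y0:y0+110,x0:x0+120].astype(float)
i=np.clip((i/255)**.5*330,0,255).astype(np.uint8)
cv2.imwrite('pics/w2d.png',cv2.resize(i,None,fx=5.4,fy=5.4,interpolation=cv2.INTER_CUBIC))
```

```text
[0.65518705 0.23030401 0.21347288] 1.7833
286 102
226 42
```

View pics/w2d.png

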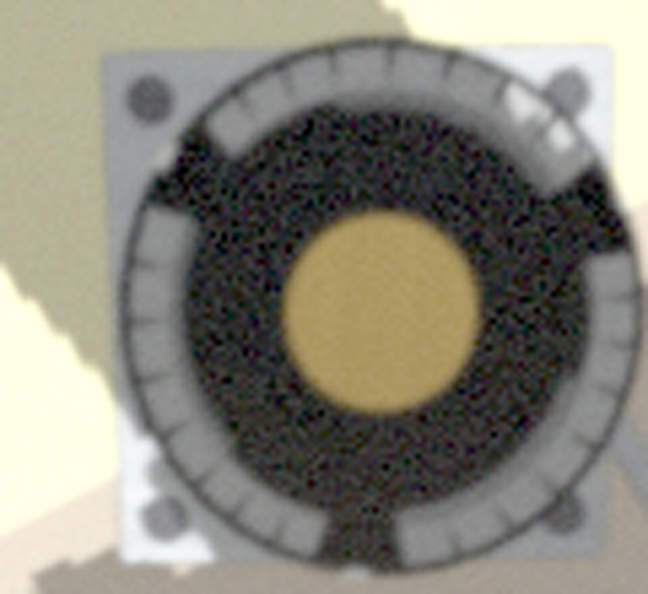

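Run:
```python
from h import *
from scipy.optimize import least_squares
w=load('w2');f=lambda u,v,z=.164:at(w,226+u/5.4,42+v/5.4,z)[:2]
mids=[(175,165,213,189),(612,203,567,224),(360,563,361,514)]
P=np.array([[f(a,b),f(c,d)] for a,b,c,d in mids])
circ=np.array([f(*p) for p in[(123,300),(640,300),(381,40),(381,572)]])
r=least_squares(lambda q:np.linalg.norm(circ-q[:2],axis=1)-q[2],[.593,.26,.025]);print('circ',r.x,r.cost)
C=r.x[:2]
for p in P:
  for q in p: d=q-C;print(np.linalg.norm(d).round(4),(np.arctan2(d[1],d[0])%(2*np.pi/3)).round(3),np.arctan2(d[1],d[0]).round(3))
print('brass',f(382,311,.1575))
# foot edge yaw in crop
```

```text
circ [0.59425144 0.26625618 0.02382358] 4.344657804247832e-10
0.0229 1.541 -2.648
0.0189 1.529 -2.66
0.0231 1.543 1.543
0.0187 1.545 1.545
0.0231 1.545 -0.549
0.0185 1.529 -0.566
brass [0.59418512 0.26651629]
```

>>> arm_command(
  plan="1 -1 0 0.125 8.5;2 -2 0 0.25 8.5;3 -3 0 0.375 8.5;4 -4 0 0.5 8.5;5 -5 0 0.625 8.5;6 -6 0 0.75 8.5;6.6 -6.7 0 0.875 8.5;6.6 -6.7 0 1 8.5",
)

```text
t: 2.5
tool_pos: [0.563, 0.2028, 0.2175]
orientation: [0.671, 0.741, 0.0, -0.002]
contact_force: [0.7, -0.3, -0.2]
gripper_width: 0.999
```

>>> arm_command(
  plan="0 0 0 0.125 8.5;0 0 0 0.25 8.5;0 0 0 0.375 8.5;0 0 0 0.5 8.5;0 0 0 0.5 8.5;0 0 0 0.5 8.5",
)

```text
t: 3.0
tool_pos: [0.5658, 0.203, 0.2171]
orientation: [0.831, 0.556, 0.001, -0.001]
contact_force: [-0.0, -0.3, -0.3]
gripper_width: 0.996
```

Run:
```python
from h import *
s,c=cap('wrist','w3');print(s['tool_pos'],s['t'],s['joint_positions'],s['joint_velocities'])
w=load('w3');print(R.from_quat(w['to']).as_matrix().round(3))
u,v=map(int,proj(w,[.594,.266,.164]));print(u,v)
i=cv2.imread('pics/w3.png')
x0,y0=u-60,max(0,v-60);print(x0,y0)
i=i[y0:y0+110,x0:x0+120].astype(float)
i=np.clip((i/255)**.5*330,0,255).astype(np.uint8)
cv2.imwrite('pics/w3d.png',cv2.resize(i,None,fx=5.4,fy=5.4,interpolation=cv2.INTER_CUBIC))
```

```text
[0.56580876 0.20300462 0.217101  ] 3.0 [-0.78468553  0.49711141  0.51484428  1.92514222 -0.33529011  0.80299159
 -0.47759448] [ 0.0213576   0.0030702  -0.00390221 -0.00110446  0.0046873  -0.00426024
  0.0055728 ]
[[ 0.382  0.924  0.   ]
 [ 0.924 -0.382  0.002]
 [ 0.002 -0.001 -1.   ]]
290 101
230 41
```

View pics/w3d.png

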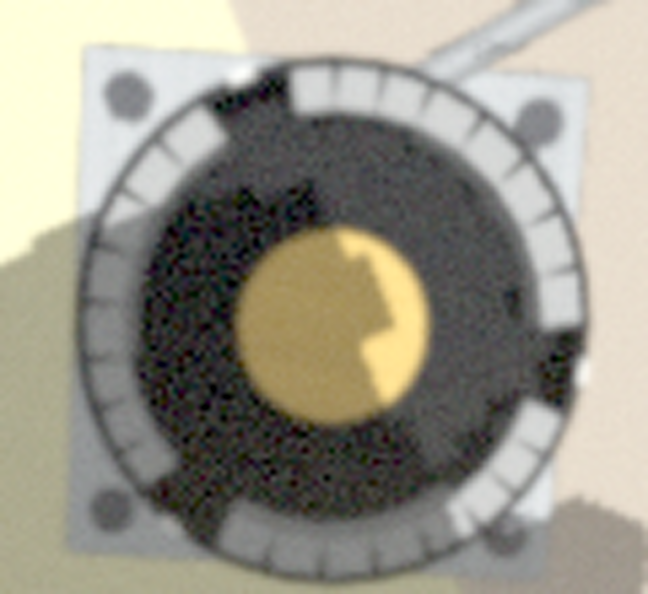

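View pics/w3.png

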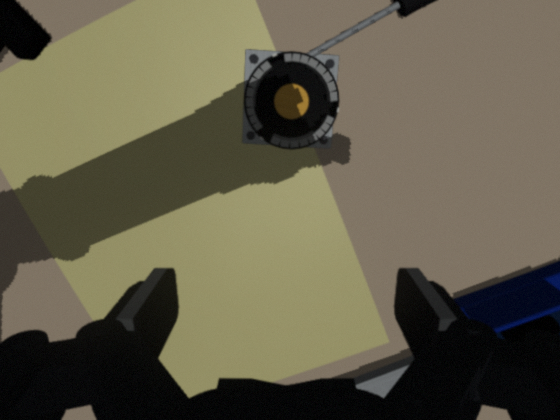

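Run:
```python
from h import *
from scipy.optimize import least_squares
w=load('w3');f=lambda u,v,z=.164:at(w,230+u/5.4,41+v/5.4,z)[:2]
circ=np.array([f(*p) for p in[(80,315),(588,315),(334,58),(334,580)]])
r=least_squares(lambda q:np.linalg.norm(circ-q[:2],axis=1)-q[2],[.593,.26,.025]);print('circ',r.x)
C=r.x[:2]
for p in [(247,89),(260,133),(570,366),(534,364),(181,512),(205,489),(241,73),(583,372),(170,520)]:
  d=f(*p)-C;print(np.linalg.norm(d).round(4),(np.arctan2(d[1],d[0])%(2*np.pi/3)).round(3),np.arctan2(d[1],d[0]).round(3))
print('brass',f(333,325,.1575))
for n,Cw in (('w2',[.59425,.26626]),('w3',C)):
  w=load(n);Rt=R.from_quat(w['to']).as_matrix()[:2,:2];print(Rt)
# solve: true = Cw + Rt@b
A=[];B=[]
for n,Cw in (('w2',[.59425,.26626]),('w3',C)):
  Rt=R.from_quat(load(n)['to']).as_matrix()[:2,:2];A.append(np.hstack([np.eye(2),-Rt]));B.append(Cw)
print('true,bias',np.linalg.lstsq(np.vstack(A),np.hstack(B),rcond=None)[0])
```

```text
circ [0.59448709 0.26568838 0.0238517 ]
0.0226 1.544 1.544
0.0186 1.558 1.558
0.0226 1.544 -0.551
0.0192 1.524 -0.57
0.0227 1.527 -2.662
0.0195 1.546 -2.642
0.0241 1.544 1.544
0.0239 1.53 -0.565
0.0239 1.513 -2.675
brass [0.59449822 0.26572723]
[[-0.89186076  0.45229011]
 [ 0.45229981  0.89186444]]
[[ 0.38166464  0.92430084]
 [ 0.92429856 -0.38166422]]
true,bias [ 5.94059604e-01  2.65846052e-01 -1.74168852e-05 -4.55304715e-04]
```

>>> arm_command(
  plan="-4 1 0 0 8.5;-8 1.9 0 0 8.5;-12 2.9 0 0 8.5;-16 3.8 0 0 8.5;-20 4.8 0 0 8.5;-24 5.8 0 0 8.5;-28 6.7 0 0 8.5;-32 7.7 0 0 8.5",
)

```text
t: 3.72
tool_pos: [0.5131, -0.1257, 0.2169]
orientation: [0.832, 0.555, 0.001, -0.0]
contact_force: [0.8, 1.3, -0.8]
gripper_width: 0.994
```

>>> arm_command(
  plan="-4 1 1 0 8.5;-8 1.9 2.5 0 8.5;-12 2.9 4 0 8.5;-15 3.6 6 0 8.5;-18 4.3 8 0 8.5;-18 4.3 8.7 0 8.5;-18 4.3 8.7 0 8.5;-18 4.3 8.7 0 8.5",
)

```text
t: 4.38
tool_pos: [0.4836, -0.3061, 0.1292]
orientation: [0.833, 0.554, 0.0, -0.001]
contact_force: [0.1, -0.2, -0.3]
gripper_width: 0.996
```

Run:
```python
from h import *
s,c=cap('wrist','w4');print(s['tool_pos'],s['t'],s['joint_positions'],s['joint_velocities'])
w=load('w4');print(R.from_quat(w['to']).as_matrix().round(3))
u,v=map(int,proj(w,[.513,-.238,.072]));print(u,v)
x0,y0=u-60,max(0,v-60);print(x0,y0)
crop('w4',x0,y0,x0+120,y0+110,5.4,'w4d')
```

```text
[ 0.48355908 -0.30607048  0.12919661] 4.3833 [ 0.17986262  0.580286    0.43023562  2.04638803 -0.41952545  0.60064622
  0.50210905] [-3.70973024e-02 -2.08761350e-02 -1.63964604e-03 -6.00973695e-03
  1.82232952e-03 -7.91604075e-05 -4.26416273e-03]
[[ 0.387  0.922 -0.   ]
 [ 0.922 -0.387  0.002]
 [ 0.002 -0.001 -1.   ]]
288 90
228 30
```

View pics/w4d.png

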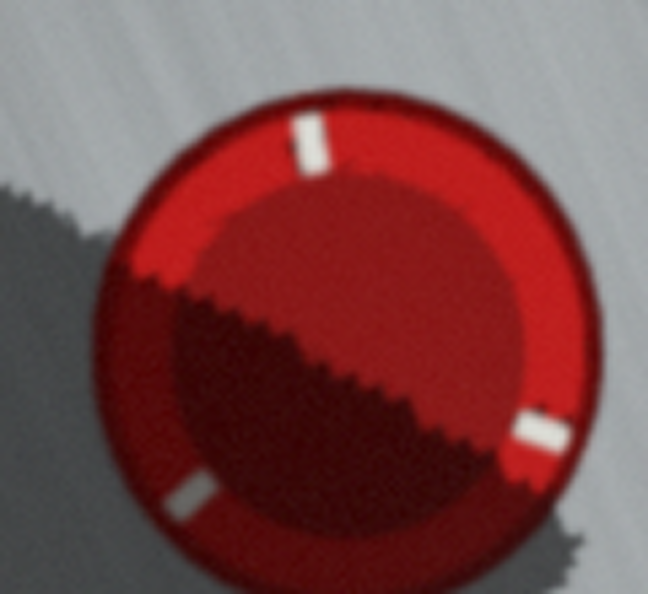

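View pics/w4.png

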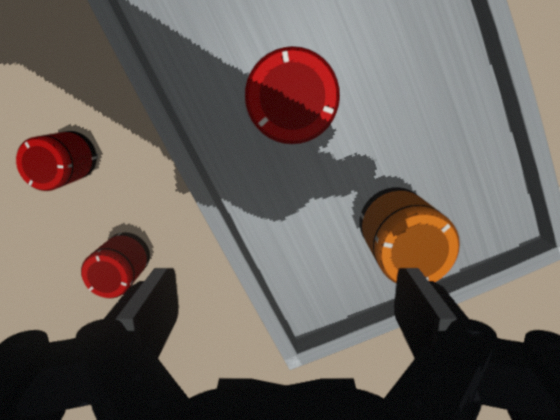

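Run:
```python
from h import *
w=load('w4')
for z in (.068,.072):
  T=np.array([at(w,228+u/5.4,30+v/5.4,z)[:2] for u,v in [(312,145),(541,431),(191,495)]]);C=T.mean(0)
  print(z,C,at(w,228+348/5.4,30+356/5.4,z)[:2])
  for d in T-C: print(np.linalg.norm(d).round(4),np.arctan2(d[1],d[0]).round(3),(np.arctan2(d[1],d[0])%(2*np.pi/3)).round(3))
Rt=R.from_quat(w['to']).as_matrix(); print((Rt.T@(np.r_[C,.031]-w['tp']))*100, 'yaw',np.arctan2(Rt[1,0],Rt[0,0]))
```

```text
0.068 [ 0.51388087 -0.24148153] [ 0.51398868 -0.24120934]
0.0201 1.35 1.35
0.0202 -0.74 1.355
0.0202 -2.838 1.351
0.072 [ 0.51381521 -0.24146744] [ 0.5139209  -0.24120058]
0.0198 1.35 1.35
0.0198 -0.74 1.355
0.0198 -2.838 1.351
[7.11061744 0.3013442  9.83178116] yaw 1.1737418214329431
```

>>> arm_command(
  plan="3.6 0.1 2 0 8.5;7.1 0.3 3 0 8.5;7.1 0.3 4 0 8.5;7.1 0.3 4 0 8.5;7.1 0.3 4 0 8.5",
)

```text
t: 4.85
tool_pos: [0.5146, -0.2413, 0.0899]
orientation: [0.832, 0.555, 0.0, 0.0]
contact_force: [-1.0, 0.1, 0.1]
gripper_width: 0.994
```

```bash
cat > rel.py <<'E'
from h import *
import sys
def rel(P,pr=True):
    s=status.read_state();Rt=R.from_quat(s['orientation']).as_matrix()
    print('t',s['t'],'tcp',s['tool_pos'].round(4),'yaw',np.arctan2(Rt[1,0],Rt[0,0]).round(4),'d cm',((Rt.T@(np.array(P)-s['tool_pos']))*100).round(2),'F',s['contact_force'].round(1),'M',s['torque'].round(2),'g',round(s['gripper_width'],3),'j7',s['joint_positions'][6].round(3))
rel([float(x) for x in sys.argv[1:4]])
E
python3 rel.py .5138 -.2414 .031
```

```text
t 4.85 tcp [ 0.5146 -0.2413  0.0899] yaw 1.176 d cm [-0.05 -0.07  5.89] F [-1.   0.1  0.1] M [-0.05  0.03 -0.02] g 0.994 j7 0.427
```

>>> arm_command(
  plan="0 -0.1 2.5 0 8.5;0 -0.1 5 0 8.5;0 -0.1 5.9 0 8.5;0 -0.1 5.9 0 8.5;0 -0.1 5.9 0 8.5",
)

```text
t: 5.27
tool_pos: [0.5127, -0.2436, 0.0311]
orientation: [0.833, 0.553, -0.0, 0.0]
contact_force: [0.2, -0.9, -0.5]
gripper_width: 0.993
```

>>> arm_command(
  plan="0 0 0 0 7;0 0 0 0 6;0 0 0 0 5;0 0 0 0 4;0 0 0 0 4;0 0 0 0 4;0 0 0 0 4;0 0 0 0 4",
)

```text
t: 5.93
tool_pos: [0.5135, -0.2432, 0.0317]
orientation: [0.833, 0.553, 0.001, 0.001]
contact_force: [-0.8, 0.6, 6.0]
gripper_width: 0.564
```

```bash
python3 rel.py .5138 -.2414 .031
```

```text
t 5.9333 tcp [ 0.5135 -0.2432  0.0317] yaw 1.1718 d cm [ 0.17 -0.04  0.07] F [-0.8  0.6  6. ] M [ 0.08  0.12 -0.  ] g 0.564 j7 0.479
```

>>> arm_command(
  plan="0 0 0 0 4;0 0 -1 0 4;0 0 -3 0 4;0 0 -6 0 4;0 0 -6 0 4;0 0 -6 0 4",
)

```text
t: 6.43
tool_pos: [0.514, -0.2432, 0.0925]
orientation: [0.833, 0.553, 0.001, 0.002]
contact_force: [-0.3, 0.3, -1.4]
gripper_width: 0.569
```

```bash
python3 rel.py .5138 -.2414 .091
python3 - <<'E'
from h import *
cap('wrist','w5');cap('side','s5');crop('s5',250,200,400,320,5,'s5c')
E
python3 rel.py .5138 -.2414 .091
```

```text
t 6.4333 tcp [ 0.514  -0.2432  0.0925] yaw 1.1721 d cm [ 0.16 -0.09  0.15] F [-0.3  0.3 -1.4] M [ 0.02  0.02 -0.02] g 0.569 j7 0.43
t 6.5333 tcp [ 0.5126 -0.2422  0.0905] yaw 1.1722 d cm [ 0.12  0.08 -0.05] F [ 0.3  0.5 -0.6] M [-0.04  0.01 -0.  ] g 0.573 j7 0.43
```

View pics/w5.png

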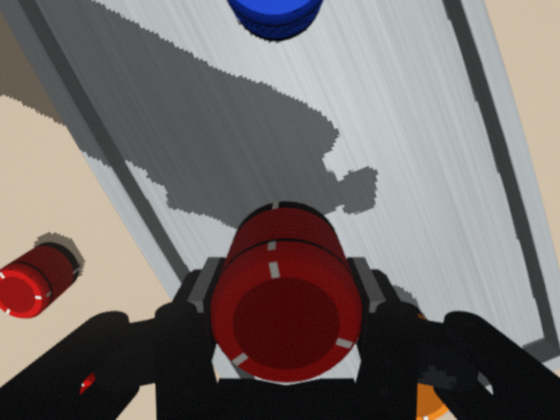

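View pics/s5c.png

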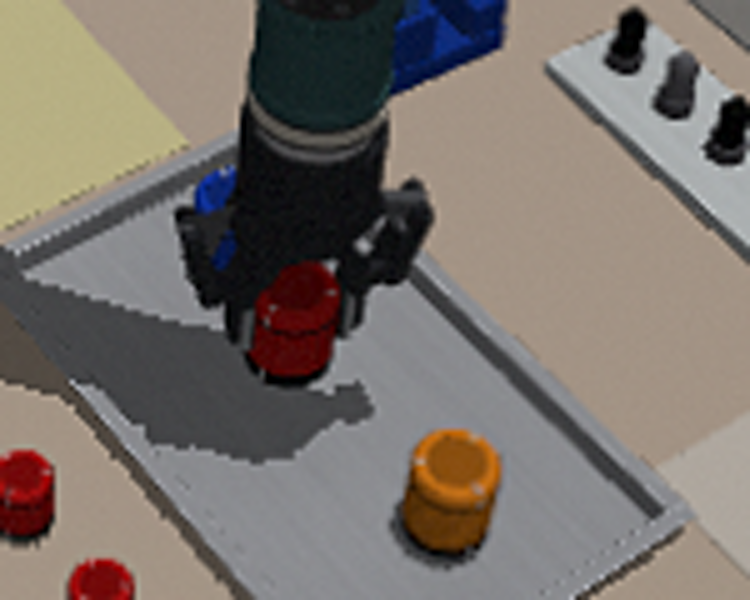

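The red module is in the grip and clear of the tray. Its cap ticks are at (274,270), (344,344) and (239,358). From these I'll compute the module's centre and yaw in the tool frame.

```bash
crop() { :; }
python3 - <<'E'
from h import *
crop('w5',205,195,370,390,3.6,'w5c')
crop('w5',205,195,370,300,4.8,'w5e')
E
```

```text
(no output)
```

View pics/w5c.png

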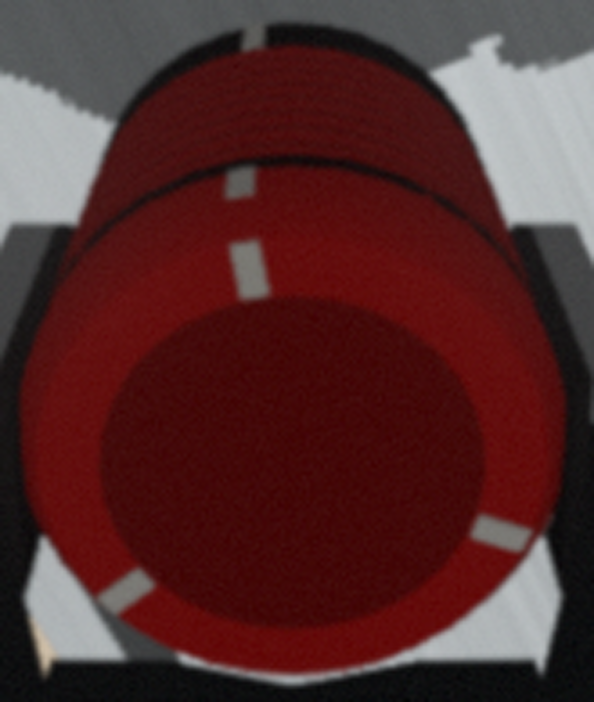

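```bash
cat > inhand.py <<'E'
from h import *
from scipy.optimize import least_squares
def inhand(f,pts,r=.0199):
    w=load(f);T=w['T_tool_cam'];M=np.linalg.inv(T);K=w['camera_matrix'];k=float(w['k1'])
    def pr(P):
        q=M[:3,:3]@P+M[:3,3];p=q[:2]/q[2];p=p*(1+k*(p@p));return np.array([p[0]*K[0,0]+K[0,2],p[1]*K[1,1]+K[1,2]])
    def res(x):
        o=[]
        for i,p in enumerate(pts):
            a=x[3]+i*2*np.pi/3;o+=list(pr(np.array([x[0]+r*np.cos(a),x[1]+r*np.sin(a),x[2]]))-p)
        return o
    best=min((least_squares(res,[0,0,-.04,a]) for a in np.arange(-3,3,.7)),key=lambda s:s.cost)
    print('cx cy cz(mm)',(best.x[:3]*1000).round(2),'ang(tool)',best.x[3]%(2*np.pi/3),'cost',best.cost)
    return best.x
if __name__=='__main__':
    pts=[np.array([205+u/3.6,195+v/3.6]) for u,v in[(250,270),(501,533),(126,591)]]
    inhand('w5',pts)
E
python3 inhand.py
```

```text
cx cy cz(mm) [  1.3   -0.25 -40.24] ang(tool) 1.9121222965187372 cost 0.03428628551353181
```

>>> arm_command(
  plan="0 0 -4 0 4;1 0 -8 0 4;4 -1 -11 0 4;8 -2 -13 0 4;12 -2.9 -14.4 0 4;16 -3.9 -14.4 0 4;20 -4.9 -14.4 0 4;24 -5.9 -14.4 0 4",
)

```text
t: 7.2
tool_pos: [0.55, -0.0024, 0.2338]
orientation: [0.833, 0.553, -0.0, -0.0]
contact_force: [0.9, 0.1, -0.7]
gripper_width: 0.572
```

>>> arm_command(
  plan="4 -1 0 0 4;8 -2 0 0 4;12 -2.9 0 0 4;16 -3.9 0 0 4;20 -4.9 0 0 4;23 -5.6 0 0 4;25 -6.1 0 0 4;26 -6.3 0 0 4",
)

```text
t: 7.87
tool_pos: [0.5923, 0.2647, 0.2323]
orientation: [0.832, 0.555, -0.001, -0.001]
contact_force: [-0.8, -0.1, -1.7]
gripper_width: 0.568
```

>>> arm_command(
  plan="0 0 0 -0.1 4;0 0 0 -0.184 4;0 0 0 -0.184 4;0 0 0 -0.184 4",
)

```text
t: 8.2
tool_pos: [0.5933, 0.2579, 0.2336]
orientation: [0.78, 0.626, -0.001, -0.0]
contact_force: [0.3, 0.7, -1.3]
gripper_width: 0.573
```

```bash
for i in 1 2 3; do python3 rel.py .5942 .2646 .203; python3 -c "
from h import *
cap('side','s6');cap('wrist','w6')";done;python3 rel.py .5942 .2646 .203
```

```text
t 8.2 tcp [0.5933 0.2579 0.2336] yaw 1.3517 d cm [ 0.68 -0.05  3.06] F [ 0.3  0.7 -1.3] M [0.02 0.07 0.01] g 0.573 j7 -0.4
t 8.3 tcp [0.5935 0.2583 0.2339] yaw 1.3525 d cm [ 0.63 -0.06  3.09] F [ 1.   0.8 -0.7] M [ 0.05  0.02 -0.03] g 0.573 j7 -0.4
t 8.4 tcp [0.5936 0.2589 0.2341] yaw 1.3538 d cm [ 0.57 -0.06  3.11] F [ 0.2  0.  -1.3] M [-0.04  0.08 -0.06] g 0.568 j7 -0.4
t 8.5 tcp [0.5936 0.2593 0.2342] yaw 1.3548 d cm [ 0.53 -0.05  3.12] F [ 0.2 -0.3 -0.2] M [ 0.01 -0.04 -0.02] g 0.568 j7 -0.399
```

View pics/w6.png

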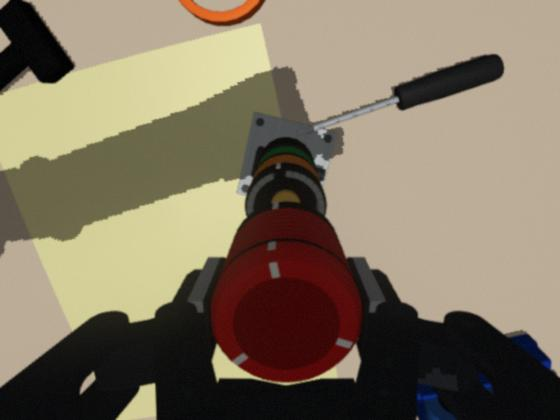

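>>> arm_command(
  plan="0.4 -0.05 0.8 0 4;0.4 -0.05 1.6 0 4;0.4 -0.05 1.6 0 4;0.4 -0.05 1.6 0 4;0.4 -0.05 1.6 0 4;0.4 -0.05 1.6 0 4;0.4 -0.05 1.6 0 4;0.4 -0.05 1.6 0 4",
)

```text
t: 9.17
tool_pos: [0.5942, 0.2636, 0.2186]
orientation: [0.779, 0.627, 0.0, 0.0]
contact_force: [0.3, -0.0, -0.6]
gripper_width: 0.573
```

```bash
for i in 1 2 3; do python3 rel.py .5942 .2646 .203; python3 -c "
from h import *
cap('side','s6');cap('wrist','w6')";done;python3 rel.py .5942 .2646 .203
```

```text
t 9.1667 tcp [0.5942 0.2636 0.2186] yaw 1.3557 d cm [ 0.1  -0.03  1.56] F [ 0.3 -0.  -0.6] M [ 0.   -0.01  0.04] g 0.573 j7 -0.394
t 9.2667 tcp [0.5941 0.2636 0.2186] yaw 1.3558 d cm [ 0.1  -0.02  1.56] F [ 0.8 -0.2 -1.2] M [-0.04  0.02  0.03] g 0.567 j7 -0.394
t 9.3667 tcp [0.5941 0.2636 0.2185] yaw 1.3558 d cm [ 0.1  -0.01  1.55] F [-0.7  0.1 -0.4] M [ 0.02 -0.07  0.01] g 0.568 j7 -0.394
t 9.4667 tcp [0.594  0.2636 0.2184] yaw 1.3558 d cm [ 0.1  -0.    1.54] F [-0.3  0.7 -1.2] M [ 0.01 -0.    0.  ] g 0.572 j7 -0.394
```

>>> arm_command(
  plan="0.1 0 0.7 0 4;0.1 0 1.4 0 4;0.1 0 2 0 4;0.1 0 2.2 0 4;0.1 0 2.2 0 4;0.1 0 2.2 0 4;0.1 0 2.2 0 4",
)

```text
t: 10.05
tool_pos: [0.5945, 0.2646, 0.1964]
orientation: [0.779, 0.627, 0.0, 0.0]
contact_force: [0.3, -0.5, -0.9]
gripper_width: 0.569
```

```bash
python3 -c "
from h import *
cap('side','s7');cap('wrist','w7');crop('s7',200,110,290,200,6,'s7c')"; python3 rel.py .5942 .2646 .1928
```

```text
t 10.15 tcp [0.5945 0.2646 0.1966] yaw 1.3557 d cm [-0.01 -0.03  0.38] F [-0.6 -0.1 -0.9] M [-0.01  0.01 -0.03] g 0.572 j7 -0.382
```

View pics/s7c.png

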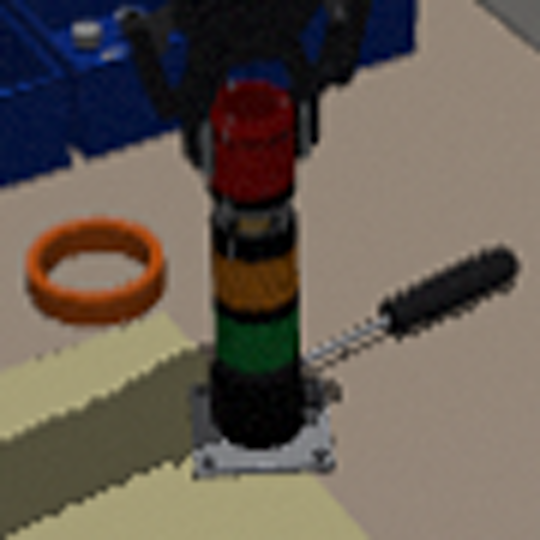

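View pics/w7.png

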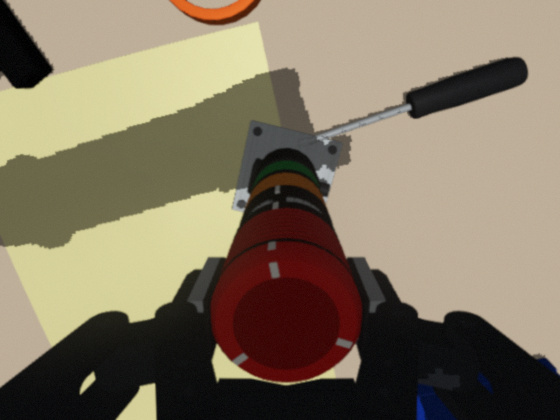

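>>> arm_command(
  plan="0 0 0.2 0 4;0 0 0.4 0 4;0 0 0.6 0 4;0 0 0.6 0 4",
)

```text
t: 10.48
tool_pos: [0.5938, 0.2645, 0.1898]
orientation: [0.779, 0.627, -0.0, -0.0]
contact_force: [-0.0, -0.1, -1.1]
gripper_width: 0.572
```

>>> arm_command(
  plan="0 0 0.15 0 4;0 0 0.3 0 4;0 0 0.3 0 4",
)

```text
t: 10.73
tool_pos: [0.594, 0.2645, 0.1869]
orientation: [0.779, 0.627, -0.0, -0.0]
contact_force: [-0.2, -0.2, -0.7]
gripper_width: 0.575
```

```bash
python3 rel.py .5942 .2646 .1928
```

```text
t 10.7333 tcp [0.594  0.2645 0.1869] yaw 1.3558 d cm [ 0.01  0.02 -0.59] F [-0.2 -0.2 -0.7] M [-0.01 -0.02  0.02] g 0.575 j7 -0.376
```

>>> arm_command(
  plan="0 0 0.1 0 4;0 0 0.1 0 4",
)

```text
t: 10.9
tool_pos: [0.5944, 0.2646, 0.1864]
orientation: [0.779, 0.627, 0.0, 0.0]
contact_force: [1.3, -0.2, -0.8]
gripper_width: 0.57
```

>>> arm_command(
  plan="0 0 0.1 0 4;0 0 0.1 0 4",
)

```text
t: 11.07
tool_pos: [0.5945, 0.2647, 0.1857]
orientation: [0.779, 0.627, 0.0, -0.0]
contact_force: [-0.2, -0.5, 2.6]
gripper_width: 0.569
```

>>> arm_command(
  plan="0 0 0.1 0 4;0 0 0.1 0 4",
)

```text
t: 11.23
tool_pos: [0.5944, 0.2646, 0.1846]
orientation: [0.779, 0.627, 0.0, 0.0]
contact_force: [-0.4, -0.2, 3.0]
gripper_width: 0.569
```

>>> arm_command(
  plan="0 0 0.1 0 4;0 0 0.2 0 4;0 0 0.2 0 4",
)

```text
t: 11.48
tool_pos: [0.5944, 0.2646, 0.1824]
orientation: [0.779, 0.627, 0.0, 0.0]
contact_force: [-0.6, -0.3, 4.1]
gripper_width: 0.569
```

>>> arm_command(
  plan="0 0 0.1 0 4;0 0 0.2 0 4;0 0 0.2 0 4",
)

```text
t: 11.73
tool_pos: [0.5944, 0.2646, 0.1803]
orientation: [0.779, 0.627, 0.0, 0.0]
contact_force: [-0.4, -1.1, 5.0]
gripper_width: 0.571
```

```bash
python3 rel.py .5942 .2646 .1769
```

```text
t 11.7333 tcp [0.5944 0.2646 0.1803] yaw 1.3558 d cm [-0.01 -0.02  0.34] F [-0.4 -1.1  5. ] M [-0.05  0.23  0.03] g 0.571 j7 -0.372
```

>>> arm_command(
  plan="0 0 0.1 0 4;0 0 0.2 0 4;0 0 0.3 0 4;0 0 0.3 0 4",
)

```text
t: 12.07
tool_pos: [0.5944, 0.2646, 0.1775]
orientation: [0.779, 0.627, 0.0, 0.0]
contact_force: [-0.8, 0.4, 5.3]
gripper_width: 0.571
```

```bash
python3 rel.py .5942 .2646 .1769
```

```text
t 12.0667 tcp [0.5944 0.2646 0.1775] yaw 1.3558 d cm [-0.01 -0.02  0.06] F [-0.8  0.4  5.3] M [-0.07  0.35 -0.  ] g 0.571 j7 -0.37
```

>>> arm_command(
  plan="0 0 0.1 0 4;0 0 0.1 0 4;0 0 0.1 0 4",
)

```text
t: 12.32
tool_pos: [0.5944, 0.2647, 0.1767]
orientation: [0.779, 0.627, 0.0, -0.0]
contact_force: [-1.8, -0.4, 5.9]
gripper_width: 0.57
```

```bash
python3 rel.py .5942 .2646 .1769;python3 -c "
from h import *
cap('wrist','w8');crop('w8',205,150,370,390,2.5,'w8c');cap('side','s8');crop('s8',200,110,290,200,6,'s8c')"; python3 rel.py .5942 .2646 .1769
```

```text
t 12.3167 tcp [0.5944 0.2647 0.1767] yaw 1.3558 d cm [-0.01 -0.02 -0.02] F [-1.8 -0.4  5.9] M [-0.08  0.43  0.01] g 0.57 j7 -0.369
t 12.4167 tcp [0.5944 0.2647 0.1768] yaw 1.3558 d cm [-0.01 -0.02 -0.01] F [-1.1 -0.5  6.9] M [-0.07  0.37 -0.01] g 0.57 j7 -0.369
```

View pics/w8c.png

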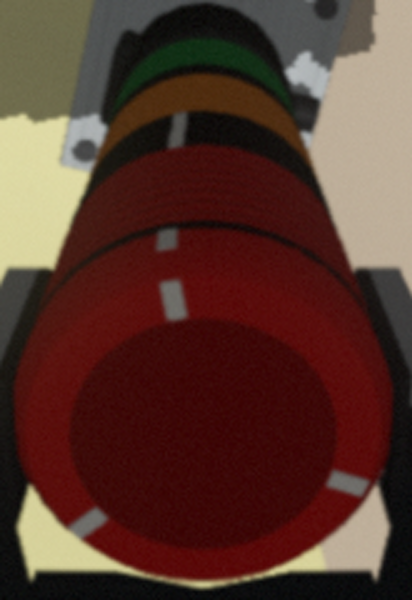

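View pics/s8c.png

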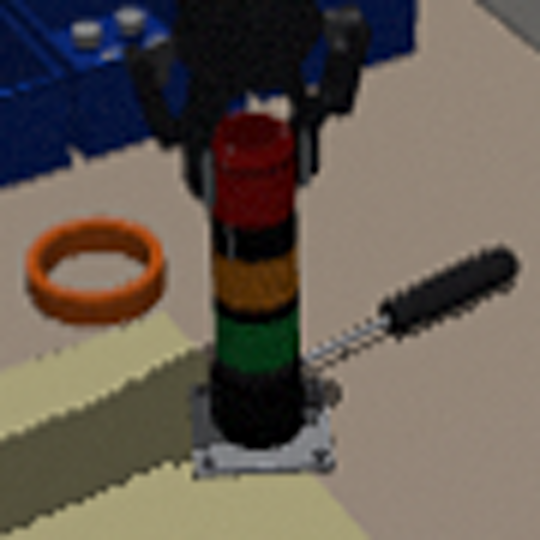

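>>> arm_command(
  plan="0 -0.006 0 0.05 4;0 -0.013 0 0.1 4;0 -0.013 0 0.1 4",
)

```text
t: 12.67
tool_pos: [0.5946, 0.2647, 0.1768]
orientation: [0.81, 0.587, 0.001, 0.0]
contact_force: [-1.2, -0.3, 7.1]
gripper_width: 0.574
```

```bash
python3 rel.py .5942 .2646 .1769
```

```text
t 12.6667 tcp [0.5946 0.2647 0.1768] yaw 1.2541 d cm [-0.03 -0.03 -0.01] F [-1.2 -0.3  7.1] M [-0.07  0.23 -0.01] g 0.574 j7 -0.449
```

>>> arm_command(
  plan="0 -0.013 0 0.1 4;0 -0.026 0 0.2 4;0 -0.026 0 0.2 4",
)

```text
t: 12.92
tool_pos: [0.5946, 0.2648, 0.1769]
orientation: [0.865, 0.502, 0.001, 0.0]
contact_force: [0.5, -0.8, 6.1]
gripper_width: 0.567
```

```bash
python3 rel.py .5942 .2646 .1769
```

```text
t 12.9167 tcp [0.5946 0.2648 0.1769] yaw 1.0524 d cm [-0.04 -0.02 -0.  ] F [ 0.5 -0.8  6.1] M [-0.03  0.2   0.04] g 0.567 j7 -0.607
```

>>> arm_command(
  plan="0 -0.013 0 0.1 4;0 -0.026 0 0.2 4;0 -0.026 0 0.2 4",
)

```text
t: 13.17
tool_pos: [0.5943, 0.265, 0.1768]
orientation: [0.911, 0.413, 0.001, 0.0]
contact_force: [-1.2, -0.5, 6.8]
gripper_width: 0.57
```

>>> arm_command(
  plan="0 -0.006 0 0.05 4;0 -0.006 0 0.05 4",
)

```text
t: 13.33
tool_pos: [0.5942, 0.265, 0.1769]
orientation: [0.92, 0.391, 0.001, 0.0]
contact_force: [-0.5, 0.8, 7.1]
gripper_width: 0.572
```

```bash
python3 rel.py .5942 .2646 .1769
```

```text
t 13.3333 tcp [0.5942 0.265  0.1769] yaw 0.8043 d cm [-0.03  0.03 -0.  ] F [-0.5  0.8  7.1] M [-0.03  0.26 -0.04] g 0.572 j7 -0.802
```

Turned 0.55 rad so far with no resistance. Now I'll go in small steps until it meets the stop.

>>> arm_command(
  plan="0 -0.003 0 0.03 4;0 -0.003 0 0.03 4",
)

```text
t: 13.5
tool_pos: [0.5942, 0.2651, 0.1769]
orientation: [0.926, 0.378, 0.001, 0.0]
contact_force: [-0.9, -0.6, 6.6]
gripper_width: 0.573
```

```bash
python3 rel.py .5942 .2646 .1769
```

```text
t 13.5 tcp [0.5942 0.2651 0.1769] yaw 0.7749 d cm [-0.03  0.04  0.  ] F [-0.9 -0.6  6.6] M [-0.02  0.27  0.01] g 0.573 j7 -0.825
```

>>> arm_command(
  plan="0 -0.003 0 0.025 4;0 -0.003 0 0.025 4",
)

```text
t: 13.67
tool_pos: [0.5941, 0.2651, 0.177]
orientation: [0.93, 0.366, 0.001, 0.0]
contact_force: [-0.8, -1.3, 7.0]
gripper_width: 0.572
```

```bash
python3 rel.py .5942 .2646 .1769
```

```text
t 13.6667 tcp [0.5941 0.2651 0.177 ] yaw 0.7502 d cm [-0.03  0.04  0.01] F [-0.8 -1.3  7. ] M [0.01 0.28 0.08] g 0.572 j7 -0.845
```

>>> arm_command(
  plan="0 0 0 0.015 4;0 0 0 0.015 4",
)

```text
t: 13.83
tool_pos: [0.5941, 0.2651, 0.177]
orientation: [0.933, 0.36, 0.001, 0.0]
contact_force: [-1.0, -0.3, 7.2]
gripper_width: 0.572
```

```bash
python3 rel.py .5942 .2646 .1769
```

```text
t 13.8333 tcp [0.5941 0.2651 0.177 ] yaw 0.7359 d cm [-0.03  0.05  0.01] F [-1.  -0.3  7.2] M [0.01 0.33 0.04] g 0.572 j7 -0.856
```

>>> arm_command(
  plan="0 0 0 0.015 4;0 0 0 0.015 4",
)

```text
t: 14.0
tool_pos: [0.594, 0.2651, 0.1769]
orientation: [0.936, 0.353, 0.0, 0.0]
contact_force: [-1.2, -0.4, 7.1]
gripper_width: 0.569
```

```bash
python3 rel.py .5942 .2646 .1769; python3 -c "
from h import *
cap('wrist','w9');crop('w9',205,150,370,390,2.5,'w9c')";python3 rel.py .5942 .2646 .1769
```

```text
t 14.0 tcp [0.594  0.2651 0.1769] yaw 0.7217 d cm [-0.02  0.05  0.  ] F [-1.2 -0.4  7.1] M [0.   0.33 0.23] g 0.569 j7 -0.867
t 14.05 tcp [0.594  0.2651 0.1769] yaw 0.722 d cm [-0.02  0.05  0.  ] F [-0.7 -0.2  6.4] M [-0.    0.34  0.22] g 0.571 j7 -0.867
```

View pics/w9c.png

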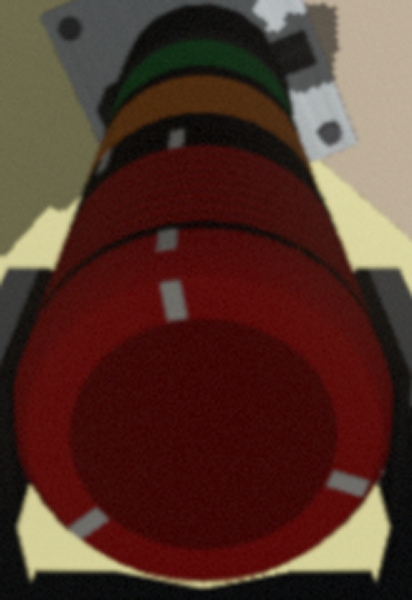

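>>> arm_command(
  plan="0 0 -0.1 -0.005 4;0 0 -0.2 -0.01 4;0 0 -0.25 -0.01 4;0 0 -0.25 -0.01 4",
)

```text
t: 14.38
tool_pos: [0.5939, 0.265, 0.179]
orientation: [0.934, 0.357, 0.0, 0.0]
contact_force: [0.3, -0.3, 4.0]
gripper_width: 0.569
```

```bash
python3 rel.py .5942 .2646 .1799
```

```text
t 14.3833 tcp [0.5939 0.265  0.179 ] yaw 0.7309 d cm [-0.01  0.05 -0.09] F [ 0.3 -0.3  4. ] M [0.05 0.03 0.05] g 0.569 j7 -0.862
```

>>> arm_command(
  plan="0 0 -0.05 0 4.5;0 0 -0.05 0 5.5;0 0 -0.05 0 6.5;0 0 -0.05 0 7.5;0 0 -0.05 0 8.5;0 0 -0.05 0 8.5;0 0 -0.05 0 8.5;0 0 -0.05 0 8.5",
)

```text
t: 15.05
tool_pos: [0.5934, 0.2649, 0.1792]
orientation: [0.934, 0.357, -0.0, 0.0]
contact_force: [0.9, -0.2, -0.1]
gripper_width: 0.995
```

```bash
python3 rel.py .5942 .2646 .1799; python3 -c "
from h import *
cap('wrist','w10')"
```

```text
t 15.05 tcp [0.5934 0.2649 0.1792] yaw 0.7308 d cm [ 0.04  0.07 -0.07] F [ 0.9 -0.2 -0.1] M [-0.03 -0.03  0.02] g 0.995 j7 -0.862
```

View pics/w10.png

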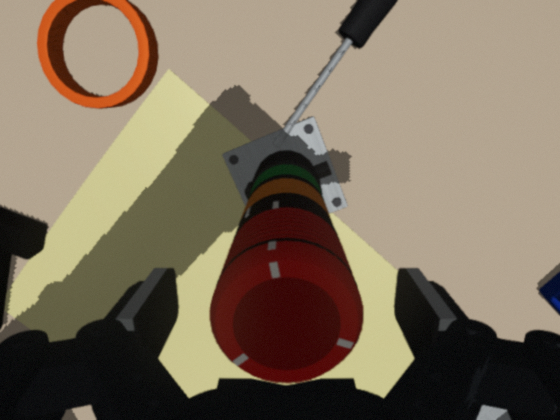

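Released. The module's ticks are at (274,270), the same as before opening, and the fingers are clear on both sides. I'll withdraw straight up, then move away to look.

>>> arm_command(
  plan="0 0 -1 0 8.5;0 0 -3 0 8.5;0 0 -6 0 8.5;0 0 -9 0 8.5;0 0 -12 0 8.5;0 0 -14 0 8.5;0 0 -14 0 8.5;0 0 -14 0 8.5",
)

```text
t: 15.77
tool_pos: [0.5944, 0.2649, 0.3215]
orientation: [0.934, 0.357, 0.002, -0.0]
contact_force: [0.6, -0.3, -0.4]
gripper_width: 0.994
```

>>> arm_command(
  plan="-2 0 0 0 8.5;-5 0 0 0 8.5;-7 0 0 0 8.5;-7 0 0 0 8.5;-7 0 0 0 8.5;-7 0 0 0 8.5",
)

```text
t: 16.27
tool_pos: [0.5413, 0.219, 0.3188]
orientation: [0.934, 0.358, -0.0, -0.0]
contact_force: [0.9, 0.0, -0.2]
gripper_width: 0.999
```

```bash
python3 rel.py .5942 .2646 .3; python3 -c "
from h import *
cap('wrist','w11');cap('side','s11');cap('top','t11');crop('s11',200,110,290,200,6,'s11c')
w=load('w11');u,v=map(int,proj(w,[.594,.266,.22]));print(u,v);crop('w11',u-60,max(0,v-60),u+60,max(0,v-60)+120,5,'w11c');print(u-60,max(0,v-60))"
```

```text
t 16.2667 tcp [0.5413 0.219  0.3188] yaw 0.7315 d cm [6.98 0.14 1.87] F [ 0.9  0.  -0.2] M [0.01 0.03 0.03] g 0.999 j7 -0.957
286 97
226 37
```

View pics/w11c.png

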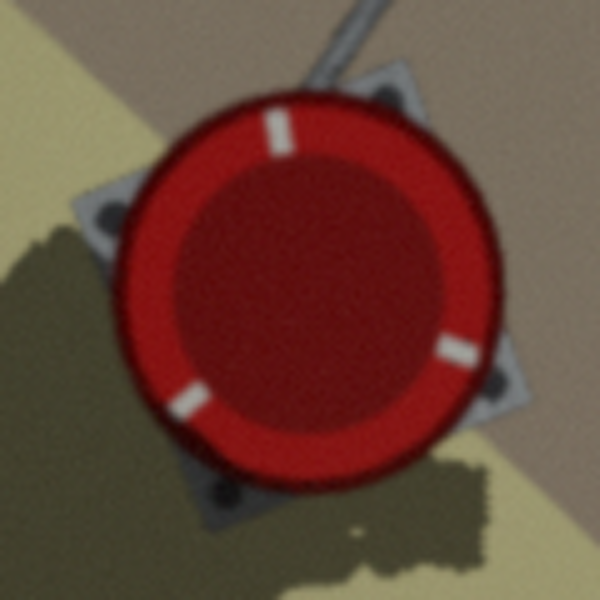

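View pics/s11c.png

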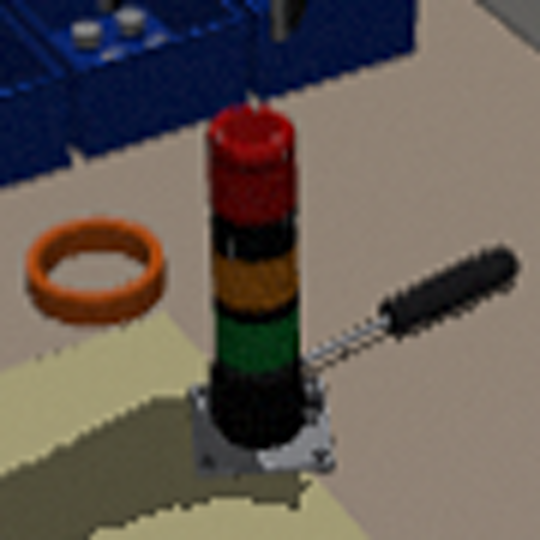

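View pics/t11.png

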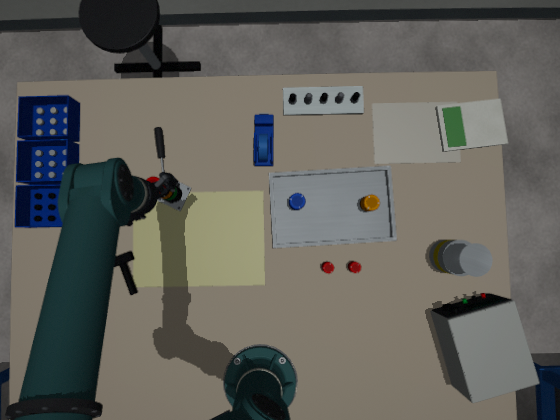

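Run:
```python
from h import *
w=load('w11')
for z in (.2135,.22,.2265):
  T=np.array([at(w,226+u/5,37+v/5,z)[:2] for u,v in [(280,133),(458,351),(189,400)]]);C=T.mean(0)
  print(z,C.round(4),[(np.linalg.norm(d).round(4),(np.arctan2(d[1],d[0])%(2*np.pi/3)).round(3)) for d in T-C])
```

```text
0.2135 [0.5951 0.2658] [(np.float64(0.0202), np.float64(0.915)), (np.float64(0.0204), np.float64(0.914)), (np.float64(0.0203), np.float64(0.908))]
0.22 [0.5951 0.2658] [(np.float64(0.0197), np.float64(0.915)), (np.float64(0.0198), np.float64(0.914)), (np.float64(0.0197), np.float64(0.908))]
0.2265 [0.5951 0.2658] [(np.float64(0.0192), np.float64(0.915)), (np.float64(0.0193), np.float64(0.914)), (np.float64(0.0192), np.float64(0.908))]
```

```bash
python3 -c "
from rig import robot
print(robot.hand_in())"
```

```text
the job is handed in; nothing more can be done
None
```

The red lamp module is now on the signal tower, turned clockwise to the stop and standing upright, and I have handed the job in. It took about 16 s of the 67 s allowed.

I took it from the tray, lined its lugs up with the slots and lowered it gently. From first contact with the spring it was pressed in to about 16 mm with no more than about 7 N. I then twisted it until the stop pushed back with about 0.2 N m, eased off, opened the gripper and moved clear.

**Last checks:**
- **Turn:** the module sits 0.626 rad from the middle of the slots; the stop is at 0.62 rad.
- **Position:** its centre is within about 1 mm of the tower axis, and the cap ticks fit the locked height.
- **Force:** the measured force returned to zero once the module was released.
- **Other items:** the amber and blue modules, and everything else visible in the top picture, look unmoved.

I did not try turning the module back to test the lock. The top camera put the tower about 5 mm from where the wrist camera did. I went by the wrist camera because two of its views agreed to within about 1 mm.

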